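# Feed the scanner from the bottom of the cassette magazine

## Task

Draw the bottom slide cassette straight out of the magazine so that the rest of the stack drops down behind it, without lifting the others or dragging them out. Lay it flat in its place in the scanner's open tray, let go of it, then push the tray fully home. Leave everything else on the bench where it is.

Things in the scene. Friction and masses are not known exactly. Their poses are not given: they have to be found in the camera images.
- magazine: fixed gravity magazine, blue base 85 x 145 mm, clear walls, 74 mm high. Origin: on the bench under the chamber's middle; +y points out of the exit. Cassettes lie lengthwise along y on its deck, 28 mm above the bench, in a chamber of 57 (x) x 135 (y) mm.
- magazine_exit (a point): middle of the exit sill: deck level, at the magazine's front face (magazine y = +72.5 mm); axes as the magazine's. The exit above it is 16 mm high, under two aluminium corner strips that hold back all but the bottom cassette. Beyond it, under the protruding cassette, there is only the bench.
- cassette_1: bottom cassette: flat rigid white plastic tray, orange ends, 52 (x) x 130 (y) x 12 (z) mm, about 70 g, same either way round. Origin: centre of underside. It already stands 42 to 48 mm out of the exit; grip it across its 52 mm width. The stack on it drags with a few newtons. It is clear once its centre is 140 mm from the magazine's along +y.
- cassette_2: cassette number 2 from the bottom, same as cassette_1, fully inside the chamber (origin: centre of underside); falls 12 mm when the bottom one is gone
- cassette_3: cassette number 3 from the bottom, same as cassette_1, fully inside the chamber (origin: centre of underside); falls 12 mm when the bottom one is gone
- cassette_4: cassette number 4 from the bottom, same as cassette_1, fully inside the chamber (origin: centre of underside); falls 12 mm when the bottom one is gone
- scanner: fixed white slide scanner. Origin: on the bench, below the middle of the front face of its low loading nose (160 mm wide, 70 mm high, clear roof, y = 0 to +160 mm; behind it the main body, 190 mm high, to +360 mm). The tray comes out of the nose towards -y.
- tray (a joint): scanner's loading tray, slide, m: 0 = fully home (blue front plate closes the nose), grows as it comes out towards the scanner's -y, to 0.17; starts at 0.145 to 0.165. Stays where left; about 2 N to slide; hard stop at home, no latch.
- tray_nest (a point): centre of the cassette's place, on the tray deck (30 mm above the bench); moves with the tray; axes as the scanner's. Cassette length along y, 4 mm play each way between front plate (-y end), end stop (+y end, 8 mm high) and two side guides (8 mm high, y = -62 to -12 mm). In the +y half the deck is 40 mm wide: fingers can go down beside the cassette.
- tray_face (a point): middle of the upper edge of the outer (-y) face of the tray's blue front plate (108 mm wide, 10 mm thick, 19 to 66 mm above the bench); moves with the tray; axes as the scanner's. Push the plate towards +y to send the tray home; at home this face is 12 mm in front of the nose.
- tube_rack: blue tube rack with red grid and capped tubes, 100 x 200 x 81 mm high, beyond the work area; loose bystander, origin under its centre
- weigh_boat_1: open white weighing boat, 70 x 70 x 22 mm, on the robot's side of the work area; loose bystander, origin under its centre
- weigh_boat_2: open white weighing boat, 70 x 70 x 22 mm, far right; loose bystander, origin under its centre
- beaker: glass beaker, 72 mm across, 80 mm high; loose bystander, origin under its centre
- reagent_bottle: amber reagent bottle, 70 mm across, 150 mm high; loose bystander, origin under its centre
- pipette_controller: white and grey pistol-shaped pipette controller lying down, about 185 x 120 x 35 mm, near right; loose bystander, origin under its centre
Things that resemble listed ones, but are neither listed nor needed, are in the scene too. What is shaped like the cassette_4 but pink is not meant.

How it is judged:
By the outcome, as a careful person would: the job done as asked, in the order asked, and still so for the second after the job is handed in, with the robot touching nothing.
It also fails if it takes over 59 s, if anything falls off the work surface, if the arm or the gripper's body presses on something with over 40 N, if the wrist force passes 120 N, or if a joint passes its speed limit or range.

## Robot

A 6-joint arm with a two-finger parallel gripper is mounted at the origin on the work surface. World frame = base frame: x ahead of the robot, y to its left, z up, the work surface at z = 0. Lengths are in mm, angles in rad, forces in N, time in s.
With the tool pointing down it reaches from about 325 to 900 mm from the base axis. Payload 6.1 kg.
Tool frame: the origin (TCP) lies on the centre line of the jaws, within the pads' length; the fingertips stand 22 mm ahead of it and the grasp point (between the pads) lies 3 mm ahead of it; z points along the fingers, x is the direction in which the jaws open and shut, and the axes are right-handed (so a half turn about z gives the same grasp; the last joint's range is limited). The gripper opens to 87 mm and grips with 3 to 60 N. Pads are 19 mm wide; open, the fingers measure 117 mm over their backs; the gripper's body (75 mm by 190 mm) begins 51 mm behind the grasp point.
Start: joints at [1.002, 0.22, 1.526, -0, 1.395, -0.126], TCP at [267.792, 564.715, 244.538] pointing down, gripper open.
Joint ranges: [-2.98, 2.98], [-0.91, 2.08], [0.09, 2.57], [-1.24, 4.39], [0.2, 2.65], [-2.68, 2.68]. Speed limits (rad/s): [2.57, 2.57, 3.01, 3.14, 3.14, 3.14].

## Interface

Orientations are given as a unit quaternion [w, x, y, z].
In Python, from station import manip, hand, solver, optics, job, read_clock, read_q, read_qvel, read_tau, read_tcp_pos, read_tool_rot, read_force, read_moment, read_grip_width gives the robot as it stands. Calls block until the motion is done:
- manip.move_pose(position, orientation): joint-space move of the TCP to a pose.
- manip.move_l(position, v=150, orientation=None): straight line of the TCP; orientation=None keeps the orientation; v is the mean speed in mm/s.
- manip.goto_joints(angles): joint-space move.
- hand.gripper_to(opening): finger opening in mm; the grip force is fixed at half the most; returns when the fingers have stopped.
- manip.dwell(seconds).
- solver.inverse_kinematics(position, orientation): joint angles nearest the present ones, or None.
- optics.read_camera(name): name is "side" or "top"; returns a dict with "color" (480x640x3 uint8, red, green, blue), "range_z" (480x640 float32, mm along the optical axis (not along the pixel's ray), 0 where there is no reading), "intrinsics" (3x3 intrinsics, pixels), "view" (4x4, takes a point from world to camera coordinates). Camera axes: x right, y up, looking along -z (the intrinsics and any distortion apply to the point x, -y, -z); pixel columns grow to the right and rows downward; lengths in mm; the calibration is good to about 2 mm. A picture is of the moment at which its call begins.
A pose or a line that the arm cannot do raises manip.PlanningError and nothing moves.
- job.sign_off(): hands the job in, once; it reports no verdict.
Readings, each from a call of its own:
- read_clock(): time.
- read_q(): joint angles.
- read_qvel(): joint speeds.
- read_tau(): joint torques, N m.
- read_tcp_pos(): TCP position.
- read_tool_rot(): TCP orientation.
- read_force(): force on the tool from outside, world axes, zero at the start.
- read_moment(): the same for the moment, N m.
- read_grip_width(): finger opening in mm.
Only numpy, scipy, OpenCV 4.12 (cv2) and the standard library are available. Lean on these libraries where they do the work, as an engineer would, in place of code of your own. Each camera call takes 0.05 s, during which the arm holds its last target. There are 200 camera calls.

## Working session

There is one attempt and no reset: what is moved stays moved. The work goes in short steps, each a Python script; the robot and the scene stay as the last script left them, time stands still between calls to the robot, and variables do not carry over. Pictures are saved under pics/ and viewed, about 8 in all and at most 12, crops included, and the job is handed in when it is done.

```bash
mkdir -p pics; ls
cat > h.py <<'E'
import numpy as np, cv2
from station import *
def cam(n):
    c=optics.read_camera(n); return c
def pts(c):
    """world point per pixel from range"""
    K=c["intrinsics"];z=c["range_z"].astype(float);v,u=np.mgrid[:480,:640]
    p=np.stack([(u-K[0,2])/K[0,0]*z,-(v-K[1,2])/K[1,1]*z,-z,np.ones_like(z)],-1)
    return (p@np.linalg.inv(c["view"]).T)[...,:3]
def ray(c,uv,h):
    K=c["intrinsics"];M=np.linalg.inv(c["view"])
    d=M[:3,:3]@np.array([(uv[0]-K[0,2])/K[0,0],-(uv[1]-K[1,2])/K[1,1],-1]);o=M[:3,3]
    return o+d*(h-o[2])/d[2]
def save(c,name,crop=None,s=1):
    im=c["color"][...,::-1]
    if crop: x0,y0,x1,y1=crop; im=im[y0:y1,x0:x1]
    cv2.imwrite("pics/"+name,cv2.resize(im,None,fx=s,fy=s,interpolation=cv2.INTER_CUBIC))
E
python3 - <<'E'
from h import *
for n in("top","side"):
    c=cam(n); save(c,n+"0.png"); np.savez(n+"0.npz",**c)
    print(n,c.keys(),c["intrinsics"],np.linalg.inv(c["view"]).round(2),(c["range_z"]>0).mean())
print(read_clock(),read_tool_rot(),read_force())
E
```

```text
pics
top dict_keys(['color', 'range_z', 'intrinsics', 'view']) [[485.48958492   0.         328.14791392]
 [  0.         485.48958492 237.85372281]
 [  0.           0.           1.        ]] [[-1.00000e-02  9.90000e-01 -1.60000e-01  3.16450e+02]
 [-1.00000e+00 -1.00000e-02 -2.00000e-02 -1.00070e+02]
 [-2.00000e-02  1.60000e-01  9.90000e-01  1.25683e+03]
 [ 0.00000e+00  0.00000e+00  0.00000e+00  1.00000e+00]] 0.9960579427083334
side dict_keys(['color', 'range_z', 'intrinsics', 'view']) [[462.18183793   0.         318.90568826]
 [  0.         462.18183793 243.09790078]
 [  0.           0.           1.        ]] [[ 9.90000e-01  9.00000e-02 -1.00000e-01  3.96180e+02]
 [-1.40000e-01  5.70000e-01 -8.10000e-01 -1.03313e+03]
 [-1.00000e-02  8.20000e-01  5.80000e-01  7.49510e+02]
 [ 0.00000e+00  0.00000e+00  0.00000e+00  1.00000e+00]] 0.995908203125
0.1 [ 3.72314325e-04  8.45117724e-01  5.34579502e-01 -8.05876362e-04] [-0.02306298 -0.82093091  0.10693542]
```

View pics/top0.png

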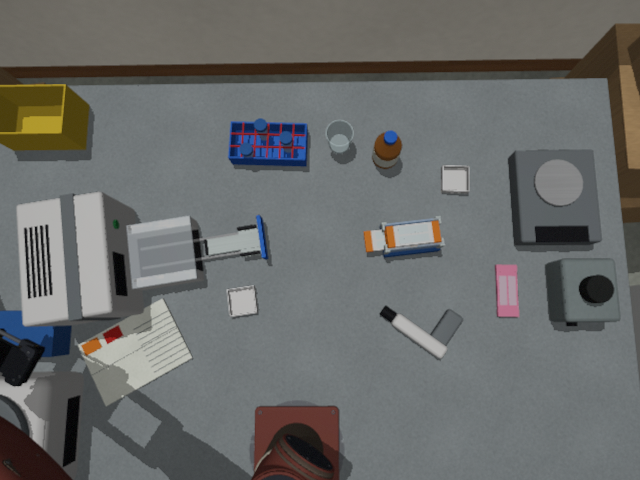

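View pics/side0.png

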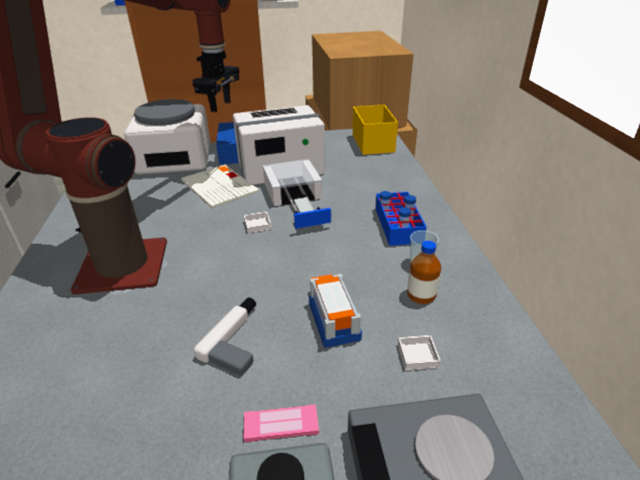

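The top view shows the magazine at about (405,238) with its stub of cassette_1 sticking out left (+y) at (375,240). The scanner is at left, with its open tray's blue plate at (262,238) and the tray deck at (230,243). The side view agrees. The pink look-alike is at (507,290). Next I'll measure from range and masks.

```bash
cat > m.py <<'E'
from h import *
def rect(P,m):
    r=cv2.minAreaRect(P[m][:,:2].astype(np.float32)); b=cv2.boxPoints(r); return r,b
c=dict(np.load("top0.npz")); P=pts(c); im=c["color"]; hsv=cv2.cvtColor(im,cv2.COLOR_RGB2HSV)
H,S,V=[hsv[...,i].astype(int) for i in range(3)]
v,u=np.mgrid[:480,:640]; z=P[...,2]
def box(x0,y0,x1,y1): return (u>=x0)&(u<=x1)&(v>=y0)&(v<=y1)
org=(H>5)&(H<20)&(S>150)&(V>110)
n,l,st,ce=cv2.connectedComponentsWithStats((org&box(355,205,455,265)).astype(np.uint8))
for i in range(1,n):
    if st[i,4]>15:
        m=l==i; r,b=rect(P,m); print("orange",st[i],"z",np.percentile(z[m],[10,50,90]).round(1),"c",np.round(r[0],1),np.round(r[1],1),b.round(0).tolist())
blue=(H>100)&(H<125)&(S>150)&(V>60)
for nm,bx in(("magbase",(355,205,455,270)),("plate",(250,205,275,265))):
    m=blue&box(*bx); print(nm,m.sum(),np.percentile(z[m],[5,50,95]).round(1),[np.round(t,1) for t in rect(P,m)[0]],rect(P,m)[1].round(0).tolist())
# stub edges from z map: pixels with z 30..50
m=box(355,215,390,265)&(z>34)&(z<46); print("stub",m.sum(),np.median(z[m]),rect(P,m)[0],rect(P,m)[1].round(1).tolist())
m=box(255,205,275,265)&(z>58)&(z<72); print("platetop",m.sum(),np.median(z[m]),rect(P,m)[0],rect(P,m)[1].round(1).tolist())
m=box(380,205,450,265)&(z>68)&(z<84); print("magtop",m.sum(),rect(P,m)[0],rect(P,m)[1].round(1).tolist())
m=box(120,205,205,300)&(z>62)&(z<80); print("nose",m.sum(),np.median(z[m]),rect(P,m)[0],rect(P,m)[1].round(1).tolist())
m=box(205,220,258,262)&(z>24)&(z<36); print("deck",m.sum(),np.median(z[m]),rect(P,m)[0],rect(P,m)[1].round(1).tolist())
m=box(10,190,115,330)&(z>180)&(z<200); print("body",m.sum(),rect(P,m)[0],rect(P,m)[1].round(1).tolist())
a=c["color"][180:300,190:290,::-1]; b=c["color"][180:300,350:460,::-1]
cv2.imwrite("pics/crops.png",cv2.resize(np.hstack([a,b]),None,fx=3.8,fy=3.8,interpolation=cv2.INTER_CUBIC))
E
python3 m.py
```

```text
orange [432 221   9  21 134] z [74.8 77.1 80.1] c [ 527.2 -346.6] [51.9 15.2] [[501.0, -342.0], [502.0, -357.0], [554.0, -351.0], [552.0, -336.0]]
orange [385 226  10  22 167] z [59.6 76.2 79.6] c [ 514.6 -232.6] [52.  17.2] [[488.0, -227.0], [490.0, -244.0], [541.0, -238.0], [539.0, -221.0]]
orange [364 231   9  21 130] z [37.2 40.7 44.2] c [ 509.5 -182.6] [50.9 18.7] [[483.0, -176.0], [485.0, -195.0], [536.0, -189.0], [534.0, -171.0]]
magbase 188 [13.6 27.7 32.3] [array([ 483.2, -292. ]), array([  8. , 140.2]), np.float64(6.2)] [[472.0, -223.0], [487.0, -362.0], [495.0, -361.0], [480.0, -222.0]]
plate 217 [43.4 66.  70.6] [array([427.2,  20.3]), array([321.7,  59.1]), np.float64(37.0)] [[281.0, -53.0], [316.0, -100.0], [574.0, 93.0], [538.0, 141.0]]
stub 412 41.21534982468893 ((510.728271484375, -198.7563018798828), (74.36661529541016, 54.165470123291016), 9.781770706176758) [[469.5, -178.39999389648438], [478.70001220703125, -231.8000030517578], [552.0, -219.10000610351562], [542.7999877929688, -165.8000030517578]]
platetop 185 66.85708181516725 ((520.8771362304688, 86.94337463378
[... 537 characters left out ...]
6053009033203, 164.00376892089844), 8.808357238769531) [[362.1000061035156, 398.0], [387.20001220703125, 235.89999389648438], [627.0, 273.1000061035156], [601.9000244140625, 435.1000061035156]]
deck 988 30.807078729577484 ((509.0985412597656, 164.85333251953125), (80.2091293334961, 138.57615661621094), 9.375835418701172) [[458.20001220703125, 226.6999969482422], [480.79998779296875, 90.0], [560.0, 103.0], [537.4000244140625, 239.6999969482422]]
body 11027 ((455.82208251953125, 509.98626708984375), (285.4523620605469, 202.57884216308594), 8.726659774780273) [[299.3999938964844, 588.4000244140625], [330.1000061035156, 388.20001220703125], [612.2999877929688, 431.5], [581.5, 631.7999877929688]]
```

View pics/crops.png

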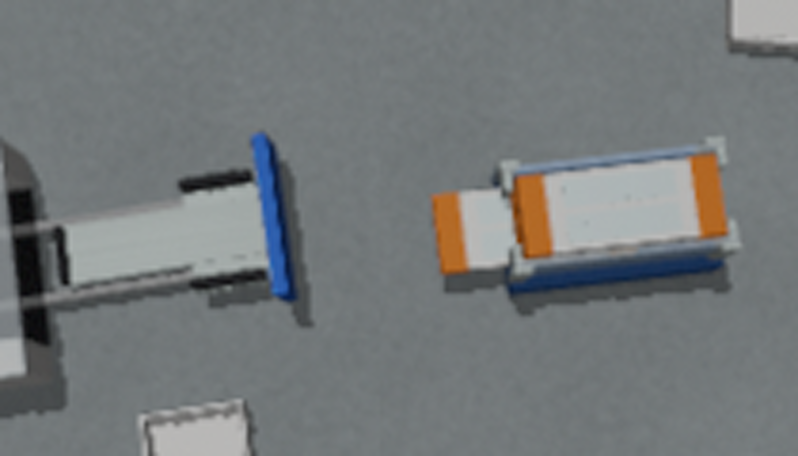

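The enlarged crops show the tray at left: plate (262–290, 130–300), side guides (215,183) and (228,282), end stop (58,240). The magazine is at right, with the stub's orange end at (450,235). I'll cross-check against the side view and the guides before moving.

```bash
cat > m2.py <<'E'
from h import *
c=dict(np.load("side0.npz")); P=pts(c); hsv=cv2.cvtColor(c["color"],cv2.COLOR_RGB2HSV).astype(int)
H,S,V=hsv[...,0],hsv[...,1],hsv[...,2]; x,y,z=P[...,0],P[...,1],P[...,2]
def rep(n,m):
    r=cv2.minAreaRect(P[m][:,:2].astype(np.float32)); print(n,m.sum(),np.median(z[m]).round(1),np.round(r[0],1),np.round(r[1],1),cv2.boxPoints(r).round(0).tolist())
org=(H>4)&(H<20)&(S>150)&(V>100)
near=(abs(x-515)<60)
rep("stub orange",org&near&(y>-215)&(y<-160)&(z>37))
rep("top orange far",org&near&(y>-260)&(y<-222)&(z>70))
rep("top orange near",org&near&(y<-325)&(y>-365)&(z>72))
rep("plate top",(abs(x-520)<75)&(y>70)&(y<115)&(z>63)&(z<70))
rep("plate face",(H>100)&(H<125)&(S>150)&(abs(x-520)<75)&(y>60)&(y<115)&(z>25)&(z<62))
# top: dark pixels on tray
c=dict(np.load("top0.npz")); V=c["color"].max(-1); S=np.ptp(c["color"],-1)
for n,(x0,y0,x1,y1),h in(("guideL",(236,222,258,232),38),("guideR",(238,249,262,258),38),("endstop",(202,238,208,256),38)):
    m=np.zeros(V.shape,bool); m[y0:y1,x0:x1]=V[y0:y1,x0:x1]<60
    vv,uu=np.nonzero(m); r=cv2.minAreaRect(np.array([ray(c,q,h)[:2] for q in zip(uu,vv)],np.float32)); print(n,m.sum(),np.round(r[0],1),np.round(r[1],1),r[2],cv2.boxPoints(r).round(0).tolist())
E
python3 m2.py
```

```text
stub orange 43 39.9 [ 511.1 -178.8] [47.7 12.9] [[487.0, -176.0], [488.0, -189.0], [536.0, -182.0], [534.0, -169.0]]
top orange far 100 76.2 [ 515.7 -233.1] [55.7 19. ] [[487.0, -227.0], [489.0, -246.0], [545.0, -239.0], [542.0, -220.0]]
top orange near 177 76.0 [ 526.5 -347.5] [51.9 19.5] [[500.0, -340.0], [502.0, -360.0], [553.0, -355.0], [551.0, -335.0]]
plate top 88 65.2 [520.5  86.5] [108.4  15.4] [[466.0, 86.0], [468.0, 70.0], [575.0, 87.0], [573.0, 103.0]]
plate face 398 43.2 [521.9  82.3] [107.8  13.1] [[468.0, 81.0], [469.0, 68.0], [576.0, 83.0], [574.0, 96.0]]
guideL 57 [547.6 129.6] [ 8.2 46.7] 9.163515090942383 [[540.0, 152.0], [547.0, 106.0], [555.0, 107.0], [548.0, 153.0]]
guideR 50 [479.9 119.3] [ 6.4 49.1] 8.407708168029785 [[473.0, 143.0], [480.0, 95.0], [487.0, 96.0], [479.0, 144.0]]
endstop 32 [497.3 231.6] [37.1  5.4] 10.069828033447266 [[479.0, 231.0], [480.0, 226.0], [516.0, 232.0], [515.0, 237.0]]
```

```bash
cat >> h.py <<'E'
def q(deg): a=np.deg2rad(deg)/2; return [0,np.cos(a),np.sin(a),0]
def R(deg): a=np.deg2rad(deg); return np.array([[np.cos(a),-np.sin(a)],[np.sin(a),np.cos(a)]])
MAG=np.array([521.2,-289.8]); MY=6.2
NEST=np.array([508.5,160.6]); NY=8.7
def mag(x,y): return MAG+R(MY)@[x,y]
E
python3 - <<'E'
from h import *
g=mag(0,98.5); print(g,read_clock())
manip.move_pose([*g,200],q(MY)); print(read_clock())
manip.move_l([*g,41],v=130); print(read_clock(),read_force())
hand.gripper_to(62); hand.gripper_to(45)
print(read_clock(),read_grip_width(),read_force(),read_tcp_pos())
c=cam("top"); save(c,"g.png",(340,170,460,290),4)
E
```

```text
[ 510.56206346 -191.87613005] 0.1
2.9
4.275 [-0.56705565 -0.52782627 -0.89240478]
5.3917 51.8058093077024 [-0.26705238 -0.71382785 -0.34925679] [ 510.56630011 -191.84969898   40.98126617]
```

View pics/g.png

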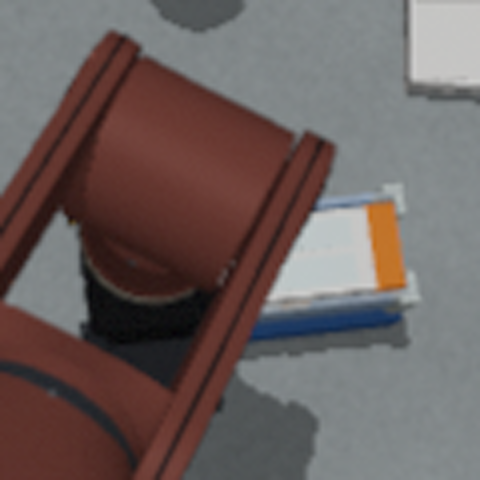

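The jaws closed at 51.8 mm, which is the cassette width. The arm hides the stub in the top view, but the stack still looks in place (orange end at (385,245)). Next I'll pull along the magazine's +y.

Run:
```python
from h import *
for d in (30,60,90,108):
    manip.move_l([*mag(0,98.5+d),41],v=60); print(d,read_clock(),read_grip_width(),read_force().round(2),read_moment().round(2))
manip.dwell(0.3)
c=cam("side"); save(c,"pull.png",(200,160,440,360),3.3); print(read_clock(),read_force())
```

```text
30 6.0917 51.68120720471631 [-0.16  3.21  1.05] [ 0.31  0.06 -0.  ]
60 6.7417 51.88945417450457 [ 0.17  1.46 -0.35] [ 0.12  0.03 -0.01]
90 7.3917 51.722048416214065 [ 0.21  0.16 -0.48] [-0.01  0.02  0.02]
108 7.8417 51.56023591242056 [ 0.4   1.32 -0.31] [-0.09  0.06 -0.  ]
8.1917 [ 0.99979952 -1.10035667  0.05453282]
```

View pics/pull.png

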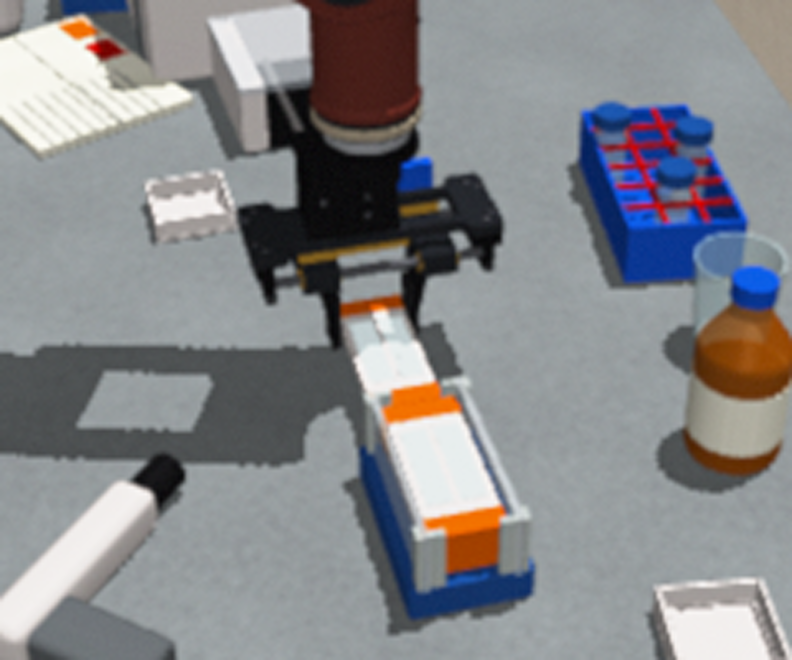

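The cassette is out, held level (front orange end at (372,302)), and the rest of the stack has dropped (front orange end (425,400) now lower). I'll lift, measure how the cassette sits in the jaws, and carry it above the tray.

```bash
cat > held.py <<'E'
from h import *
def held(zc,yaw):
    """rear part of held cassette vs TCP in tool-aligned axes (x jaws, y length); zc = top height"""
    t=read_tcp_pos(); out={}
    for n in("side","top"):
        c=cam(n);P=pts(c);hsv=cv2.cvtColor(c["color"],cv2.COLOR_RGB2HSV).astype(int)
        L=(P[...,:2]-t[:2])@R(yaw)
        m=(abs(P[...,2]-zc)<5)&(abs(L[...,0])<34)&(L[...,1]<-20)&(L[...,1]>-150)
        o=m&(hsv[...,0]>4)&(hsv[...,0]<20)&(hsv[...,1]>150)
        for k,mm in(("all",m),("orange",o)):
            if mm.sum()>8:
                l=L[mm]; print(n,k,mm.sum(),"z",np.median(P[mm][:,2]).round(1),"x",np.percentile(l[:,0],[1,50,99]).round(1),"y",np.percentile(l[:,1],[1,50,99]).round(1), "ang",round(cv2.minAreaRect(l.astype(np.float32))[2],1))
        out[n]=c
    return out
E
python3 - <<'E'
from held import *
p=mag(0,98.5+108); manip.move_l([*p,140],v=130)
g=NEST+R(NY)@[0,47]
manip.move_l([*g,140],v=150,orientation=q(NY)); manip.dwell(0.2)
print(read_clock(),read_grip_width(),read_tcp_pos(),g)
o=held(140-3+3+1,NY)
save(o["side"],"over.png",(220,130,380,250),5)
# tray plate check in side view
E
```

```text
11.3917 51.445725236378024 [501.48283246 206.69271798 140.01802259] [501.39074145 207.05921268]
side all 304 z 139.0 x [-27.   -2.   24.9] y [-114.4  -71.3  -21.3] ang 0.0
side orange 77 z 138.5 x [-26.6  -2.9  24.9] y [-116.2 -106.1  -92.3] ang 85.4
top all 841 z 140.2 x [-25.5   0.1  25.8] y [-111.9  -67.3  -21.2] ang 89.6
top orange 153 z 140.2 x [-25.5  -0.7  24.8] y [-111.5 -102.9  -94.6] ang 0.1
```

View pics/over.png

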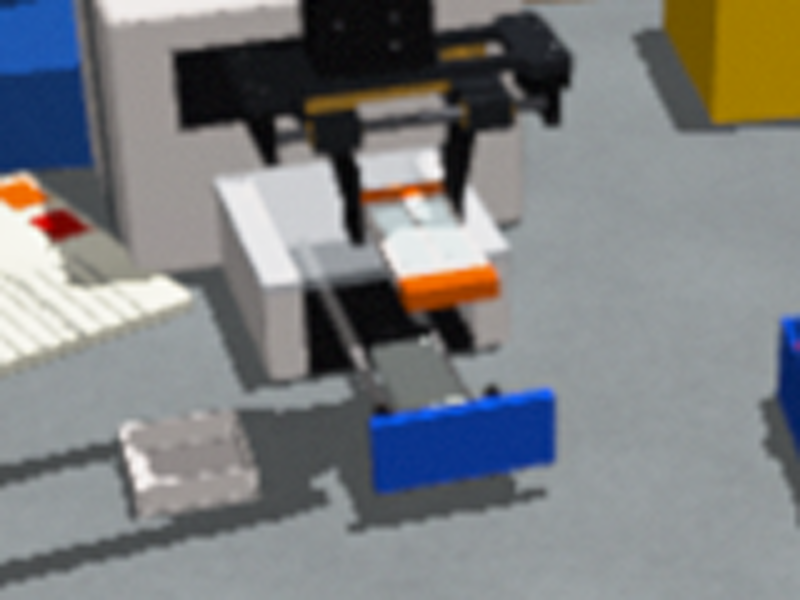

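The cassette hangs level and aligned over the tray: its rear orange end is at (450,285), and the plate is at (463,440). In the top view its rear edge is at −112 mm from the TCP, as planned. I'll descend to just above the guides and compare the gap to the plate.

Run:
```python
from held import *
g=NEST+R(NY)@[0,47]
manip.move_l([*g,57],v=110); manip.dwell(0.15); print(read_clock(),read_force(),read_tcp_pos())
o=held(57,NY); 
for n in o:
    P=pts(o[n]); hsv=cv2.cvtColor(o[n]["color"],cv2.COLOR_RGB2HSV).astype(int)
    L=(P[...,:2]-NEST)@R(NY); m=(abs(P[...,2]-66)<4)&(abs(L[...,0])<60)&(L[...,1]>-95)&(L[...,1]<-55)&(hsv[...,0]>100)&(hsv[...,0]<125)&(hsv[...,1]>120)
    l=L[m]; print(n,"plate",m.sum(),np.percentile(l[:,0],[1,99]).round(1),np.percentile(l[:,1],[2,50,98]).round(1))
save(o["top"],"low.png",(190,190,290,270),8)
```

```text
12.55 [-0.41615163  0.22744131  0.6209804 ] [502.20012224 207.27534763  58.01934901]
side all 333 z 57.1 x [-31.   -0.8  29.9] y [-130.4  -73.7  -20.2] ang 1.3
side orange 10 z 57.5 x [-22.6   6.2  25.3] y [-100.3  -96.5  -94.2] ang 89.8
top all 739 z 57.9 x [-25.8   0.2  26.2] y [-126.6  -68.1  -21.4] ang 89.7
top orange 141 z 57.8 x [-25.7   0.4  26.3] y [-111.7 -103.1  -95. ] ang 88.6
side plate 102 [-52.6  53.4] [-83.7 -76.6 -68.4]
top plate 156 [-51.3  53.5] [-79.5 -74.8 -69.8]
```

View pics/low.png

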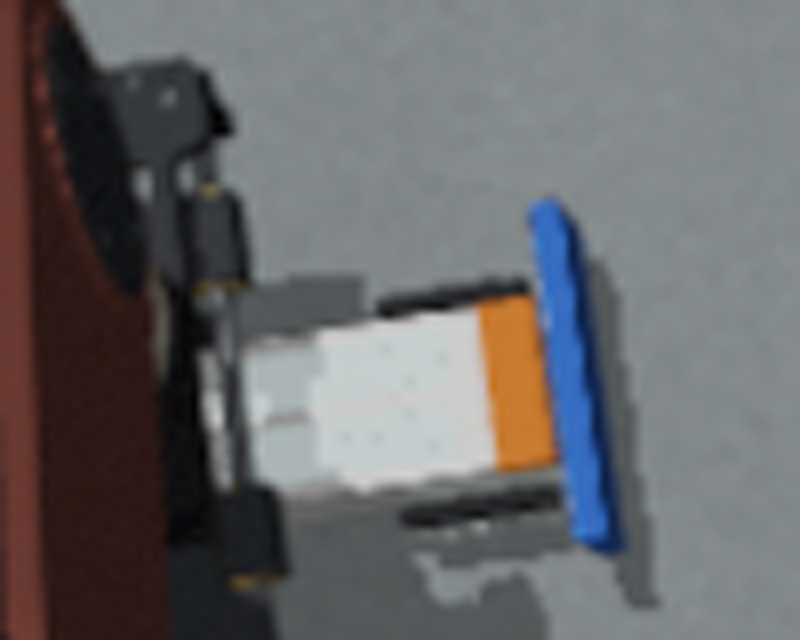

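The cassette lies between the two guides ((455,297) and (480,505)), with its orange end (520,380) about 5 mm short of the plate. It's centred once the height parallax is allowed for, so I'll seat it and release.

Run:
```python
from held import *
g=NEST+R(NY)@[0,47]
for z in(47,45,44,43):
    manip.move_l([*g,z],v=40); f=read_force(); print(z,read_clock(),f.round(2),read_tcp_pos().round(1))
    if f[2]>4: break
hand.gripper_to(62); print(read_clock(),read_grip_width(),read_force())
manip.move_l([*g,150],v=150)
# step away in front of plate: TCP ahead of plate, jaws closed
pre=NEST+R(NY)@[0,-150]
manip.move_l([*pre,150],v=180); hand.gripper_to(0)
print(read_clock(),read_grip_width(),read_tcp_pos())
o=cam("top"); P=pts(o); hsv=cv2.cvtColor(o["color"],cv2.COLOR_RGB2HSV).astype(int)
L=(P[...,:2]-NEST)@R(NY); og=(abs(L[...,0])<40)&(abs(L[...,1])<80)&(hsv[...,0]>4)&(hsv[...,0]<20)&(hsv[...,1]>150)
for s in(-1,1):
    m=og&(s*L[...,1]>30); l=L[m]; 
    if m.sum(): print(s,m.sum(),np.percentile(P[m][:,2],[5,50,95]).round(1),np.percentile(l[:,0],[1,50,99]).round(1),np.percentile(l[:,1],[1,50,99]).round(1))
save(o,"laid.png",(180,180,300,270),6.5)
```

```text
47 13.05 [ 0.22 -1.13 -1.23] [500.9 206.9  46.4]
45 13.3 [-0.25 -0.34 -0.5 ] [501.3 207.1  44.9]
44 13.55 [ 0.46  0.36 -0.46] [501.4 207.1  44. ]
43 13.8 [-0.29 -0.49 -0.28] [501.4 207.   43. ]
14.3333 62.2613207824864 [-0.08661556  0.87150513  0.34296872]
17.65 0.16961686108368074 [531.17951238  12.30836138 149.98314843]
-1 130 [39.  43.2 47.6] [-25.7  -0.6  25.6] [-63.7 -55.6 -47.8]
1 15 [31.1 41.3 43.9] [ 8.4 15.9 24. ] [59.7 63.8 69.7]
```

View pics/laid.png

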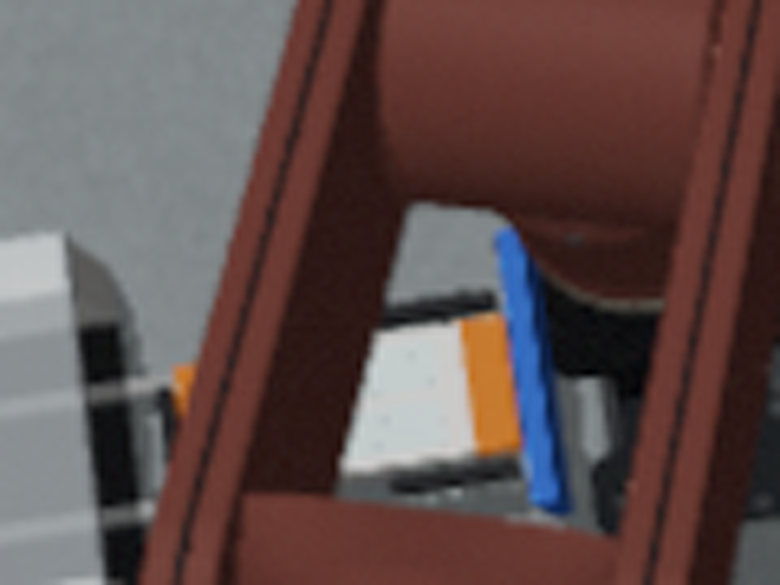

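The cassette lies flat in the nest (orange end at (490,385), top at z ≈ 43, edge about 5 mm behind the plate at (535,370)). Now I'll push the plate with closed fingers until the stop shows in the force.

Run:
```python
from held import *
ax=R(NY)@[0,1]
def go(y,v): manip.move_l([*(NEST+ax*y),50],v=v); return -(read_force()[:2]@ax)
print("down",go(-150,120),read_force().round(2))
y=-105
while y<45: y=y+15; f=go(y,60); print(y,round(f,2),end="; ")
print(read_clock())
while y<80:
    y+=2; f=np.mean([go(y,25)]+[-(read_force()[:2]@ax) for _ in range(4)]); print(y,round(f,1),end="; ")
    if f>9: break
t=read_tcp_pos(); print(read_clock(),(t[:2]-NEST)@ax,read_force())
np.save("y.npy",y)
o=cam("side"); save(o,"home.png",(210,120,400,260),4.2)
```

```text
down 0.5032322581460688 [-0.27 -0.55  0.84]
-90 0.16; -75 -0.33; -60 0.56; -45 0.97; -30 -0.31; -15 -1.24; 0 -0.09; 15 0.07; 30 0.54; 45 0.52; 23.4333
47 0.1; 49 1.3; 51 0.9; 53 0.4; 55 1.1; 57 -0.1; 59 0.8; 61 0.6; 63 0.8; 65 0.2; 67 -0.0; 69 0.4; 71 0.8; 73 7.7; 75 15.2; 27.1833 71.8054447533703 [  0.02033929 -15.42084194   4.39776232]
```

View pics/home.png

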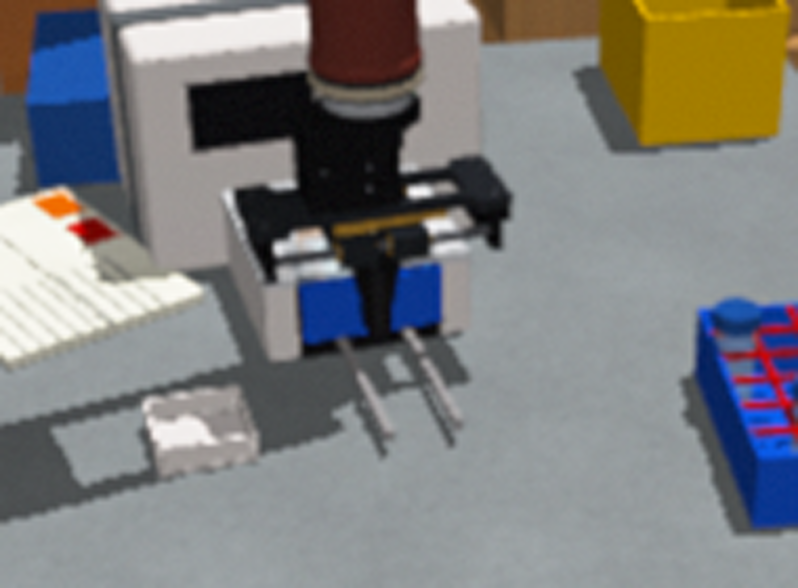

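The blue plate (370,300) closes the nose and the force rose sharply to 15 N, which looks like the hard stop. I'll back away and check the final state.

Run:
```python
from held import *
ax=R(NY)@[0,1]
manip.move_l([*(NEST+ax*20),50],v=80)
manip.move_l([*(NEST+ax*-20),220],v=150)
manip.move_pose([330,-20,300],q(NY)); manip.dwell(0.3)
print(read_clock(),read_force().round(2))
t=cam("top"); s=cam("side")
for n,c in(("top",t),("side",s)):
    P=pts(c);hsv=cv2.cvtColor(c["color"],cv2.COLOR_RGB2HSV).astype(int);h,S,V=hsv[...,0],hsv[...,1],hsv[...,2]
    L=(P[...,:2]-NEST)@R(NY); Z=P[...,2]
    b=(h>100)&(h<125)&(S>130)&(abs(L[...,0])<65)&(abs(L[...,1]-80)<60)&(Z>20)
    print(n,"plate",b.sum(),"z",np.percentile(Z[b],[2,98]).round(1),"y",np.percentile(L[b][:,1],[2,50,98]).round(1))
    w=(abs(L[...,0])<85)&(abs(L[...,0])>62)&(L[...,1]>70)&(L[...,1]<200)&(abs(Z-70)<5)
    print(n,"nose top front y",np.percentile(L[w][:,1],[1,3,10]).round(1))
    o=(h>4)&(h<20)&(S>110)&(abs(L[...,0])<40)&(L[...,1]>60)&(L[...,1]<260)
    for sgn,k in((-1,o&(L[...,1]<160)),(1,o&(L[...,1]>=160))):
        if k.sum(): print(n,"cassette orange",k.sum(),np.median(Z[k]).round(1),np.percentile(L[k][:,1],[2,50,98]).round(1))
    M=(P[...,:2]-MAG)@R(MY); o=(h>4)&(h<20)&(S>150)&(abs(M[...,0])<40)&(abs(M[...,1])<110)&(Z>25)
    for k in(o&(M[...,1]>0)&(Z>45),o&(M[...,1]<0)&(Z>45)): print(n,"stack end",k.sum(),np.median(Z[k]).round(1),np.median(M[k],0).round(1))
a=s["color"][100:400,150:460,::-1]; b=t["color"][140:310,110:460,::-1]
cv2.imwrite("pics/fin.png",np.vstack([cv2.resize(a,(310,300)),cv2.resize(b,(310,151))])); 
cv2.imwrite("pics/fin.png",np.hstack([cv2.resize(a,(400,387)),cv2.copyMakeBorder(cv2.resize(b,(400,194)),0,193,0,0,cv2.BORDER_CONSTANT)]))
```

```text
30.6833 [0.69 0.2  0.15]
top plate 344 z [31.1 71. ] y [81.9 84.1 99.7]
top nose top front y [ 94.6  96.6 103.9]
top stack end 142 65.1 [ 0.5 58.8]
top stack end 134 65.6 [ -0.8 -55.8]
side plate 483 z [21.4 67.6] y [78.5 83.6 93.2]
side nose top front y [91.3 93.  98.3]
side stack end 107 63.7 [ 1.6 58.5]
side stack end 223 62.7 [  1.8 -62.7]
```

View pics/fin.png

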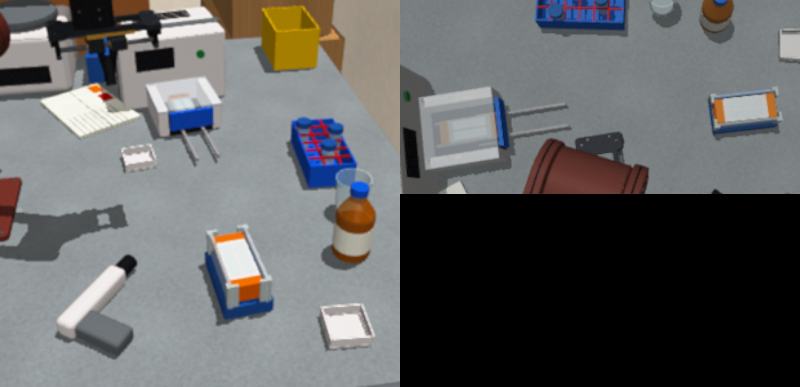

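The plate closes the nose, with its face about 12 mm in front of it, which is the home value. The cassette shows through the clear roof at (465,128), and the stack top is at z ≈ 64–65 mm (28 + 36), inside the chamber. Bystanders look unmoved, and the arm is clear.

```bash
python3 -c "
from station import *
job.sign_off(); print(read_clock())"
```

```text
the job is handed in; nothing more can be done
the job is handed in; nothing more can be done
```

The job is done and handed in at about 31 s on the robot's clock. I drew the bottom cassette straight out of the magazine, laid it flat in the tray and let go. I then pushed the tray home with closed fingers until it hit the stop, at about 15 N.

What the last checks showed:
- **Tray:** the plate's outer face is about 12 mm in front of the nose, which is the home position.
- **Cassette:** before the push, its edge was about 5 mm from the front plate and its top at z ≈ 43 mm, against an expected 42. After the push I could only see it through the clear roof; the colour check through the roof found nothing to measure.
- **Stack:** the other three dropped and sit inside the chamber, with the top at z ≈ 63–66 mm against an expected 64.
- **Bystanders:** those in the last picture look unmoved by eye, but I did not measure them. The robot was touching nothing at the end.

The two cameras disagreed by up to about 3 mm. I relied on the top view for the fit.

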